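Fit the ejector plate and grating disc in the cutter and latch its lid

TASK

Set the cutter up for grating. Fit the white ejector plate on the drive shaft first and turn it until it drops fully home, then fit the grating disc on top of it, fully home in the same way. Then shut the lid past its catch and tug the handle upward to check that it holds, pressing it shut again if it gives; leave the lid caught shut and the other goods on the table where they are.

Things in the scene. Friction and masses are not known exactly. Their poses are not given: they have to be found in the camera images.
- ejector_mid (a point): Ejector plate: white plastic disc, 175 mm across, 5 mm thick, with a round hub 44 mm across, 36 mm high on its upper face and two upright vanes (24 mm high, 58 to 84 mm out along +x and -x); 0.25 kg. Starts on the rack, tilted 30 degrees, hub leaning towards the robot. The point is on the hub's axis, 18 mm above the underside and 18 mm below the hub's top; z is the hub's axis, up out of the plate.
- grater_mid (a point): Grating disc: steel disc, 175 mm across, 4 mm thick, upper face full of small rasp teeth, with a grey round hub 44 mm across, 36 mm high; 0.42 kg. Lies beside the ejector plate on the rack, either one on either place. Point on the hub's axis, 18 mm above the underside; z is the hub's axis. Both discs have the same cross-shaped bore right through: two slots 13 mm wide, 35 mm long, along their x and y.
- shaft_seat (a point): Seat of the cutter's upright drive shaft: on its axis, at the top of its flange, where the ejector plate's underside rests when home (ejector point 18 mm above this one). The grating disc then rests on the ejector's hub (its point 54 mm above this one). z up, x away from the chute, y from the catch towards the hinge. Chamber 190 mm wide inside, rim 50 mm above this point; motor housing on the +y side, up to 33 mm above.
- shaft_ribs (a point): On the shaft's axis, 52 mm above the seat: top of its four ribs, a cross 29 mm across, 6 mm thick. Above is a round nose, 16 mm across, with a domed tip 23 mm above this point. A disc goes over the nose, stops here on the ribs and drops home when its slots meet them within about 8 degrees, any of four ways. The ribs' angle is not told (the axes here are the cutter's) and differs each time; the shaft is stiff to turn (0.4 N m).
- lid (a joint): Angle of the cutter's clear lid, rad: 0 fully down, growing as it opens (limit 1.95). Starts at 1.60 to 1.75, upright. Stiff hinge: it stays where it is left; 1 to 5 N at the handle moves it. Not caught, it is stopped by the catch at about 0.09; it snaps past and down to 0 with 8 to 15 N down on the handle. Caught, it can still be lifted to about 0.02 (4 mm at the handle) with some 5 N, where the catch takes the load and holds against about 20 N.
- lid_handle (a point): Middle of the grip bar of the lid's black bow handle: a round bar 14 mm thick, 78 mm long, that runs from the free edge towards the hinge (along its y), its centre 55 mm off the lid's outer face. It turns with the lid; axes are the lid's, z out of its outer face (with the lid shut, those of the cutter). Lid shut: 141 mm above the shaft seat and 55 mm to its -y side.
- lid_hinge (a point): Middle of the lid's hinge line, along the cutter's x, 50 mm above the shaft seat and 112 mm to its +y side; axes as for the handle. In these axes the handle is at y -167 mm, z +91 mm. A clear feed tube 72 mm across stands 64 mm high on the lid's outer face, between hinge and handle. The free edge of the lid is 232 mm from the hinge.
- disc_rack: Sloping steel rack for two discs, 390 mm wide, fixed; its board rises 30 degrees away from the robot, 33 to 136 mm high. Two pegs hold each disc's lower edge. Origin on the table under its middle; the two discs lie 97 mm to either side along y, their undersides 85 mm above the table.
- slicing_disc: A steel slicing disc (one long blade, no teeth), 175 mm across, 36 mm high with its hub, flat on the table; not wanted, leave alone. Origin under its centre.
- pusher: A wooden pusher for the feed tube, standing upright, 60 mm across, 132 mm high; leave alone. Origin under its centre.
- curd_cake_a: A round curd cake with a fluted edge, 84 mm across, 26 mm high; leave alone. Origin under its centre.
- curd_cake_b: Another such curd cake, on the table, with the first one lying on top of it; leave alone. Origin under its centre.
- paper_cup: A paper cup, 72 mm across, 85 mm high; leave alone. Origin under its centre.
- spoon: A spoon with a wooden handle, 200 mm long; leave alone.

How it is judged (in metres and radians):
On the way, in this order (a step that is already met when the one before it is completed fails the run):
1. the ejector plate is fully home on the drive shaft (z of ejector_mid in the frame of shaft_seat between 0.014 and 0.022 m and horizontal distance between ejector_mid and shaft_seat below 0.004 m and angle between ejector_mid's own z axis and vertical below 0.06 rad), for 0.2 s.
2. the grating disc is fully home on top of the ejector plate (all of step 1 and z of grater_mid in the frame of shaft_seat between 0.05 and 0.058 m and horizontal distance between grater_mid and shaft_seat below 0.004 m and angle between grater_mid's own z axis and vertical below 0.06 rad), for 0.2 s.
3. the lid is pressed fully down, past its catch, over both discs (all of step 2 and value of joint lid below 0.01 rad), for 0.05 s.
4. the lid is tugged upward by the robot until the catch takes the load, and the catch holds (value of joint lid between 0.014 and 0.045 rad and contact force between the fingers and lid above 3 N), for 0.05 s.
At the end, for the whole second after the job is handed in: The ejector plate sits on the shaft seat and the grating disc on top of it, each level and within 4 mm of fully home and centred, both at rest; the lid is caught shut (below 0.045 rad) (all of step 2 and value of joint lid below 0.045 rad and linear speed of each of ejector, grater below 0.02 m/s); the robot touches nothing.
It fails at once if a bystander (slicing disc, pusher, curd cakes, cup, spoon) is pushed more than 30 mm or knocked over (distance of any of slicing_disc, pusher, curd_cake_a, curd_cake_b, paper_cup, spoon from where it was at the start of the episode above 0.03 m or angle between any of pusher, paper_cup's own z axis and vertical above 0.5 rad).
It also fails if it takes over 72 s, if anything falls off the work surface, if the arm or the gripper's body presses on something with over 40 N, if the wrist force passes 120 N, or if a joint passes its speed limit or range.

ROBOT

A 7-joint arm with a two-finger parallel gripper is mounted at the origin on the work surface. World frame = base frame: x ahead of the robot, y to its left, z up, the work surface at z = 0. Lengths are in m, angles in degrees, forces in N, time in s.
With the tool pointing down it reaches from about 0.425 to 0.875 m from the base axis. Payload 4.7 kg.
Tool frame: the origin (TCP) lies between the finger pads; the fingertips stand env.finger_overhang ahead of it and the grasp point (between the pads) lies 5 mm behind it (env.finger_overhang is the distance from the TCP to the fingertips, in m); z points along the fingers, y is the line along which they close (so a half turn about z gives the same grasp; the last joint's range is limited). The gripper opens to 87 mm and grips with 3 to 60 N. Pads are 19 mm wide; open, the fingers measure 117 mm over their backs; the gripper's body (75 mm by 190 mm) begins 51 mm behind the grasp point.
Start: joints at [-76.026, 18.392, -4.016, 83.108, 1.295, 78.541, -3.26], TCP at [0.148, 0.633, 0.237] pointing down, gripper open.
Joint ranges: [-163.93, 163.93], [-17.29, 119.83], [-79.2, 71.16], [3.27, 140.29], [-89.18, 269.18], [5.43, 117.66], [-154.24, 154.24]. Speed limits (degrees/s): [147.25, 147.25, 180, 180, 180, 180, 180].

INTERFACE

Orientations are given as [roll, pitch, yaw] about the fixed x, y, z axes, in that order (R = Rz(yaw) Ry(pitch) Rx(roll)).
In Python, from cell import telemetry, eyes, env, models gives the robot as it stands. The module is installed in compiled form; this text tells all that it offers.
- The arm moves only by the tool drive_tool, never from a script. Its arguments are lists of equal length, an entry for each row: "angular": the turn, a rotation vector about the tool's x, y, z in rad, a list of three; "delta_pos": the shift along the tool's x, y, z in cm, a list of three; "gripper": the finger opening in cm, from 0 to 8.7. A call has 1 to 20 rows; each row shifts and turns the commanded pose from where the row before left it, along the tool's axes as they then stand; what a row does not reach is not made up. A row lasts 1/10 s, in which the tool goes at most 50 mm and 8.59 degrees, less where a joint would pass 70% of its speed; a pose out of reach is approached as far as the arm can. A call with a gripper value outside its range is refused whole. The fingers move at their own pace and stop on an object; "squeeze" is the grip in N (left out, the last holds). Time passes only in rows, so rows that do not move let the fingers close. It gives the time, the measured TCP pose, the force, the opening and the grip force at its end, in the units of the state.
- telemetry.get_obs(): the state, without advancing time (a new reading comes with each control period).
- eyes.read_camera(name): name is "side" or "top" or "wrist"; returns a dict with "pixels" (400x640x3 uint8, red, green, blue), "mtx" (3x3 intrinsics, pixels), "D" ([k1, k2, p1, p2, k3] as OpenCV has them; the pictures are not rectified), "origin" and "orientation" of the camera in the world. Camera axes: x right, y down, z forward; pixel columns grow to the right and rows downward; lengths in m; the calibration is good to about 2 mm. A picture is of the moment at which its call begins. There is no depth.
- env.sign_off(): hands the job in; it is judged then, once.
Trained networks look in a picture, given as the dict that the camera call returned (one of the last four; its "shot" number tells which), for a name from the list of things; names that differ only in an ending like _2 or _b are one class to them, and where a whole thing is asked for, a point or a joint stands for the part that bears it (a point fixed in the world has none). Each returns a list of dicts, best first, with "p" (0 to 1); they miss things now and then, are a little off and sometimes report something else, mostly with a low value. They report only what shows in the picture. A call takes as long as a camera call.
- models.search_frame(picture, target): "centre" ([column, row] in pixels, amid what is visible of it).
- models.cut_out(picture, target): "pixels" (400x640 bool, what is visible of it) and "centre" ([column, row] in pixels, amid what is visible of it).
The state is a dict: "time_s": time; "qpos": joint angles; "joint_velocities": joint speeds; "effort": joint torques, N m; "tool_pos": TCP position; "tool_rot": TCP orientation; "force": force on the tool from outside, world axes, zero at the start; "wrist_torque": the same for the moment, N m; "grip_width": finger opening in m; "grasp_force": force on a finger pad.
Only numpy, scipy, OpenCV 4.12 (cv2) and the standard library are available. Lean on these libraries where they do the work, as an engineer would, in place of code of your own. Each camera call takes 0.05 s, during which the arm holds its last target. There are 200 camera calls.

## Working session

There is one attempt and no reset: what is moved stays moved. The work goes in short steps, Python scripts to look and compute and a tool call to move; the robot and the scene stay as the last step left them, time stands still between calls to the robot, and variables do not carry over. Pictures are saved under pics/ and viewed, at most 10 in all, crops included, and the job is handed in when it is done.

Besides the shell and the picture viewer there is one more tool, called after "Call:" as name(argument=value, ...) on one line, values as JSON. drive_tool: Moves the arm, as the interface text tells. Its arguments: {"type":"object","properties":{"angular":{"type":"array","items":{"type":"array","items":{"type":"number"}}},"delta_pos":{"type":"array","items":{"type":"array","items":{"type":"number"}}},"gripper":{"type":"array","items":{"type":"number"}},"squeeze":{"type":"number"}},"required":["angular","delta_pos","gripper"]}

```bash
mkdir -p pics; ls; cat > h.py <<'E'
import numpy as np, cv2
from scipy.spatial.transform import Rotation as Ro
from cell import telemetry, eyes, env, models
def camR(p):
    o=np.array(p["orientation"],float)
    return o if o.shape==(3,3) else Ro.from_euler('xyz',o,degrees=True).as_matrix()
def ray(p,uv):
    n=cv2.undistortPoints(np.array([[uv]],float),np.array(p["mtx"]),np.array(p["D"],float))[0,0]
    d=camR(p)@np.array([n[0],n[1],1]); return np.array(p["origin"],float),d/np.linalg.norm(d)
def onz(p,uv,z):
    o,d=ray(p,uv); return o+d*(z-o[2])/d[2]
def proj(p,X):
    R=camR(p); X=np.atleast_2d(np.array(X,float)); 
    r=cv2.Rodrigues(R.T)[0]; t=-R.T@np.array(p["origin"],float)
    return cv2.projectPoints(X,r,t,np.array(p["mtx"]),np.array(p["D"],float))[0][:,0]
def tri(rs):
    A=0;b=0
    for o,d in rs:
        M=np.eye(3)-np.outer(d,d);A=A+M;b=b+M@o
    return np.linalg.solve(A,b)
def tcp():
    s=telemetry.get_obs(); return np.array(s["tool_pos"]),np.array(s["tool_rot"])
def save(p,n): cv2.imwrite(n,p["pixels"][:,:,::-1])
E
python3 - <<'E'
from h import *
s=telemetry.get_obs(); print({k:np.round(v,3).tolist() for k,v in s.items()}, env.finger_overhang)
ims=[]
for c in ["side","top"]:
    p=eyes.read_camera(c); ims.append(p["pixels"]); print(c,p["origin"],p["orientation"],p["mtx"])
    for n in ["ejector_mid","grater_mid","shaft_ribs","shaft_seat","lid","lid_handle","lid_hinge","disc_rack","slicing_disc","pusher","paper_cup","spoon","curd_cake_a"]:
        try: print(n,[(np.round(r["centre"]).tolist(),round(r["p"],2)) for r in models.search_frame(p,n)[:3]])
        except Exception as e: print(n,e)
    save(p,f"pics/{c}0.png")
E
```

```text
pics
{'time_s': 0.0, 'qpos': [-76.027, 18.438, -4.016, 83.177, 1.294, 78.541, -3.261], 'joint_velocities': [-0.019, -0.099, 0.099, -0.016, -0.011, -0.023, 0.079], 'effort': [0.0, -49.129, -0.404, -31.253, -0.064, 0.044, 0.0], 'tool_pos': [0.148, 0.632, 0.235], 'tool_rot': [-179.889, 0.005, 166.835], 'force': [0.057, 0.201, 0.479], 'wrist_torque': [0.024, -0.02, -0.051], 'grasp_force': 0.0, 'grip_width': 0.087} 0.014
side [ 0.45946857 -0.82793193  0.94506318] [-135.68260838    1.05560291   -5.79072834] [[388.05593442   0.         322.43784589]
 [  0.         388.05593442 200.89971152]
 [  0.           0.           1.        ]]
ejector_mid [([327.0, 327.0], 0.78), ([400.0, 288.0], 0.65)]
grater_mid [([331.0, 257.0], 0.58)]
shaft_ribs [([300.0, 148.0], 0.75)]
shaft_seat [([306.0, 152.0], 0.91)]
lid [([310.0, 100.0], 0.78)]
lid_handle [([309.0, 97.0], 0.75)]
lid_hinge [([309.0, 102.0], 0.65)]
disc_rack [([352.0, 299.0], 0.85)]
slicing_disc [([406.0, 239.0], 0.84)]
pusher [([374.0, 186.0], 0.85)]
paper_cup [([258.0, 349.0], 0.94)]
spoon [([248.0, 300.0], 0.57)]
curd_cake_a [([406.0, 269.0], 0.7)]
top [ 0.36104772 -0.08340846  1.1621326 ] [-170.06227676    0.35233632  -88.57363783] [[390.89375285   0.         322.3501896 ]
 [  0.         390.89375285 202.24697966]
 [  0.           0.           1.        ]]
ejector_mid [([441.0, 221.0], 0.75)]
grater_mid [([369.0, 213.0], 0.9)]
shaft_ribs [([203.0, 221.0], 0.56), ([152.0, 198.0], 0.27)]
shaft_seat [([202.0, 224.0], 0.55)]
lid [([147.0, 196.0], 0.57)]
lid_handle [([149.0, 194.0], 0.85), ([328.0, 133.0], 0.45), ([370.0, 212.0], 0.16)]
lid_hinge [([150.0, 195.0], 0.78)]
disc_rack [([406.0, 203.0], 0.84)]
slicing_disc [([330.0, 134.0], 0.9), ([368.0, 212.0], 0.41)]
pusher [([270.0, 153.0], 0.75)]
paper_cup [([452.0, 283.0], 0.87), ([381.0, 308.0], 0.75)]
spoon [([452.0, 288.0], 0.57)]
curd_cake_a [([381.0, 147.0], 0.88)]
```

View pics/side0.png

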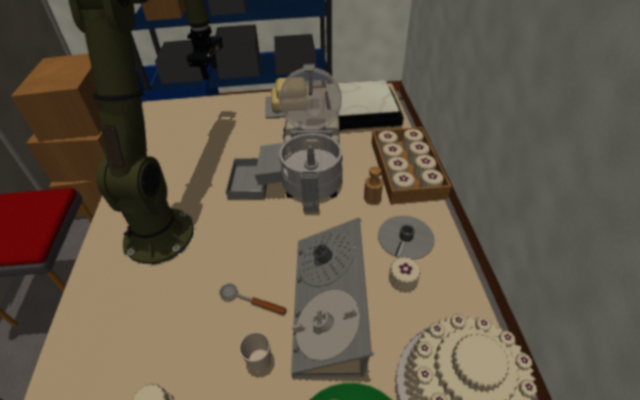

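View pics/top0.png

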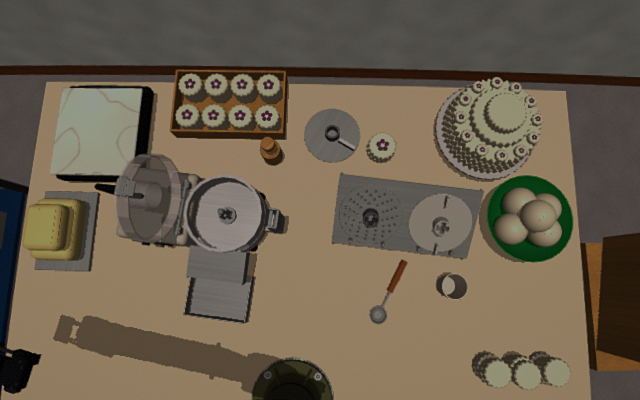

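```bash
python3 - <<'E'
from h import *
p=eyes.read_camera("top"); im=p["pixels"]
a=cv2.resize(im[165:265,170:300],None,fx=6,fy=6,interpolation=cv2.INTER_CUBIC)
b=cv2.resize(im[165:265,330:490],None,fx=5,fy=5,interpolation=cv2.INTER_CUBIC)
cv2.imwrite("pics/cA.png",a[:,:,::-1]);cv2.imwrite("pics/cB.png",b[:,:,::-1])
E
```

```text
(no output)
```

View pics/cA.png

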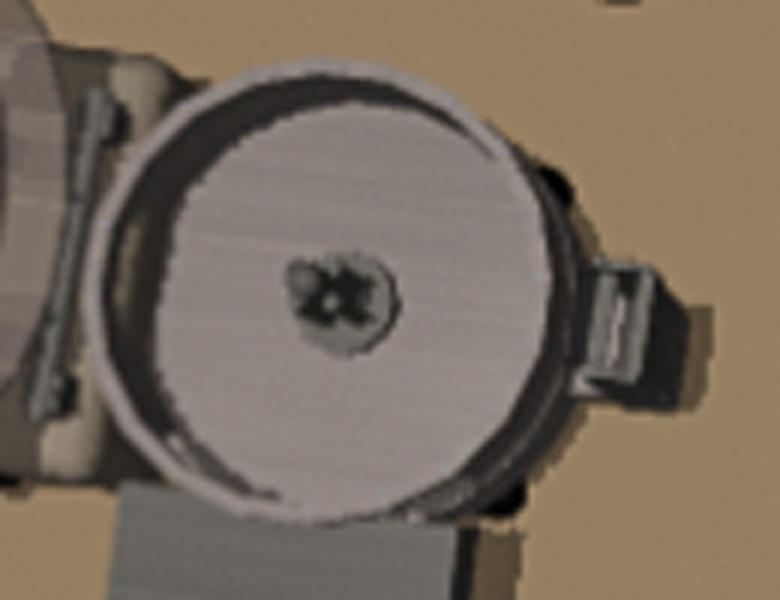

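View pics/cB.png

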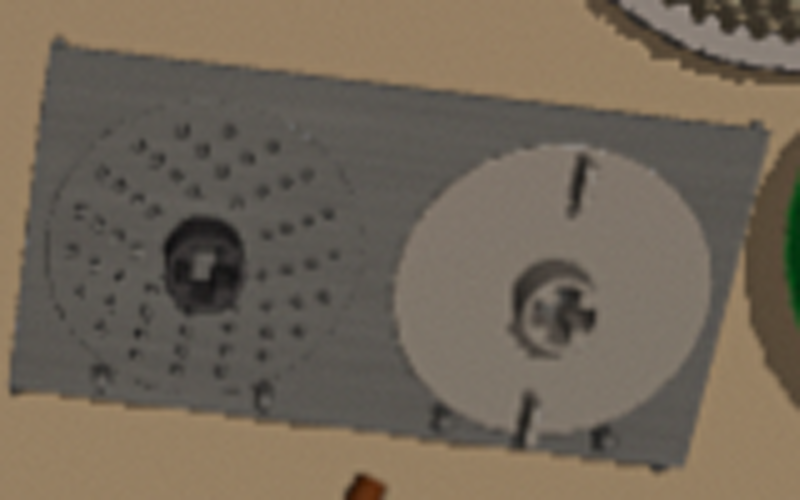

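```bash
python3 - <<'E'
from h import *
from scipy.optimize import least_squares
p=eyes.read_camera("top")
px=np.array([[57,42],[765,128],[683,467],[12,392]])/5+[330,165]
L=np.array([[.0892,.195,.136],[.0892,-.195,.136],[-.0892,-.195,.033],[-.0892,.195,.033]])
T=lambda v,X:(Ro.from_euler('z',v[2]).as_matrix()@np.atleast_2d(X).T).T+[v[0],v[1],0]
r=least_squares(lambda v:(proj(p,T(v,L))-px).ravel(),[.4,-.3,-.1]); v=r.x
print("rack",v,np.degrees(v[2]),np.round(r.fun,1))
s=eyes.read_camera("side")
n=np.array([-.5,0,.866])
for y in (.097,-.097):
    b=np.array([0,y,.085]); m=T(v,[b,b+.018*n,b+.036*n])
    print(m.round(4).tolist(),"crop hubtop/base",((proj(p,m)-[330,165])*5).round(0).tolist(),proj(s,m).round(0).tolist())
for name in ("ejector_mid","grater_mid"):
    for c in (p,s):
        for q in models.cut_out(c,name)[:1]:
            print(name,q["p"],q["pixels"].sum(),q["centre"])
            o,d=ray(c,q["centre"]); N=Ro.from_euler('z',v[2]).apply(n); P=T(v,[[0,0,.085]])[0]+.005*N
            X=o+d*((P-o)@N)/(d@N); print(X, Ro.from_euler('z',-v[2]).apply(X-[v[0],v[1],0]))
# vanes
for u in ([580,185],[525,418]):
    o,d=ray(p,np.array(u)/5+[330,165]); P=T(v,[[0,0,.085]])[0]+.017*N
    X=o+d*((P-o)@N)/(d@N); print("vane",X,Ro.from_euler('z',-v[2]).apply(X-[v[0],v[1],0]))
# shaft tip
for z in (.12,.14,.16):
    print(z,onz(p,[225.8,215.3],z),proj(s,onz(p,[225.8,215.3],z)))
save(s,"pics/s2.png"); a=s["pixels"][55:220,220:360]
cv2.imwrite("pics/s2c.png",cv2.resize(a,None,fx=3.6,fy=3.6,interpolation=cv2.INTER_CUBIC)[:,:,::-1])
for c in (p,s):
  for nm in("shaft_seat","shaft_ribs","lid_handle","lid_hinge"):
    print(nm,[(np.array(q["centre"]).round(1).tolist(),round(q["p"],2)) for q in models.search_frame(c,nm)[:2]])
E
```

```text
rack [ 0.51197863 -0.30487409 -0.09323865] -5.342181305727686 [-1.1  0.7  1.2  0.1  0.3 -0.1 -0.4 -0.8]
[[0.521, -0.2083, 0.085], [0.512, -0.2075, 0.1006], [0.5031, -0.2066, 0.1162]] crop hubtop/base [[205.0, 242.0], [207.0, 255.0], [209.0, 267.0]] [[328.0, 258.0], [324.0, 255.0], [321.0, 251.0]]
[[0.5029, -0.4015, 0.085], [0.494, -0.4006, 0.1006], [0.485, -0.3998, 0.1162]] crop hubtop/base [[552.0, 283.0], [559.0, 295.0], [567.0, 308.0]] [[329.0, 325.0], [325.0, 322.0], [321.0, 319.0]]
ejector_mid 0.81 2980 [441.1, 220.6]
[ 0.50471296 -0.4014302   0.09178705] [ 0.00175561 -0.09681317  0.09178705]
ejector_mid 0.78 3500 [326.3, 324.7]
[ 0.49602187 -0.4014866   0.08679393] [-0.00689248 -0.0976785   0.08679393]
grater_mid 0.66 2921 [368.7, 211.2]
[ 0.52603295 -0.20090777  0.09326397] [0.00431364 0.10482325 0.09326397]
vane [ 0.54993209 -0.40412204  0.1317826 ] [ 0.04702895 -0.09528325  0.1317826 ]
vane [ 0.4291509  -0.39115373  0.06165329] [-0.07443501 -0.09361643  0.06165329]
0.12 [0.50141606 0.18745556 0.12      ] [[308.86546638 156.54404933]]
0.14 [0.49872219 0.1822573  0.14      ] [[307.91309064 152.88723402]]
0.16 [0.49602832 0.17705904 0.16      ] [[306.93401241 149.12778123]]
shaft_seat [([204.3, 221.7], 0.82)]
shaft_ribs [([200.5, 221.5], 0.78), ([382.1, 148.2], 0.71)]
lid_handle [([148.7, 195.8], 0.73)]
lid_hinge [([148.1, 197.0], 0.73)]
shaft_seat [([304.0, 150.6], 0.65)]
shaft_ribs [([302.5, 151.0], 0.86)]
lid_handle [([310.6, 95.3], 0.8)]
lid_hinge [([308.3, 99.0], 0.63)]
```

View pics/s2c.png

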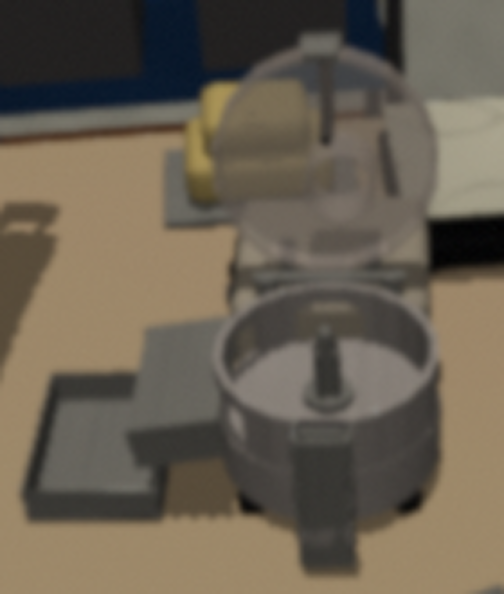

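```bash
cat >> h.py <<'E'
def rows(target,R=None,n=None,p0=None,R0=None):
    """rows from current pose to target pos (m) & rotation matrix; delta applied in tool axes at row start"""
    a,e=tcp(); a=a if p0 is None else np.array(p0); R0=Ro.from_euler('xyz',e,degrees=True) if R0 is None else R0
    R=R0 if R is None else R
    w=(R0.inv()*R).as_rotvec(); t=np.array(target)-a
    n=n or int(max(np.ceil(np.linalg.norm(t)/.045),np.ceil(np.degrees(np.linalg.norm(w))/8.3),1))
    w=w/n
    ds=[(Ro.from_rotvec(-w*i)*R0.inv()).apply(t/n)*100 for i in range(n)]
    print("n",n,"w",w.round(3).tolist()); print(np.round(ds,1 if n>6 else 2).tolist())
def Rzxy(z,y):
    z=np.array(z,float);z/=np.linalg.norm(z);y=np.array(y,float);y=y-z*(y@z);y/=np.linalg.norm(y)
    return Ro.from_matrix(np.c_[np.cross(y,z),y,z])
E
python3 - <<'E'
from h import *
p=eyes.read_camera("top"); s=eyes.read_camera("side")
def t(a,b):
    X=tri([ray(p,a),ray(s,b)]); print(X.round(4),proj(p,X)[0]-a,proj(s,X)[0]-b); return X
t([225.8,215.3],[310.3,146.7])
t([227.5,215.8],[310.8,164.7])
for q in (p,s):print([ (r["centre"],r["p"]) for r in models.cut_out(q,"lid")[:1]])
yaw=-5.34
z=Ro.from_euler('z',yaw,degrees=True)
Rg=Rzxy(z.apply([.5,0,-.866]),z.apply([0,-1,0])); print(Rg.as_euler('xyz',degrees=True))
E
```

```text
[0.5012 0.1755 0.1688] [-0.09931744 -2.43179098] [-1.87872789  0.46242177]
[0.5062 0.1934 0.0785] [-0.01060642 -0.1887545 ] [-0.14946272  0.03856655]
[([147.1, 194.8], 0.65)]
[([309.1, 99.9], 0.7)]
[180.         -30.00072778  -5.34      ]
```

Call:
drive_tool(angular=[[0, 0, 0.14], [0, 0, 0.14], [0, 0, 0.14], [0, 0, 0.14], [0, 0, 0.14], [0, 0, 0.14]], delta_pos=[[0, 0, -4.5], [0, 0, -4.5], [0, 0, -4.5], [0, 0, -4.5], [0, 0, -4.5], [0, 0, -4.5]], gripper=[8.7, 8.7, 8.7, 8.7, 8.7, 8.7])

```text
time_s: 2.95
tool_pos: [0.148, 0.6324, 0.5088]
tool_rot: [180.0, -0.0, 118.4]
force: [0.2, 1.6, 0.7]
grip_width: 0.0871
grasp_force: 0.0
```

```bash
python3 - <<'E'
from h import *
print(tcp())
rows([.36,.38,.48],Ro.from_euler('xyz',[180,0,60],degrees=True))
rows([.48,.16,.42],Ro.from_euler('xyz',[180,0,-5],degrees=True),p0=[.36,.38,.48],R0=Ro.from_euler('xyz',[180,0,60],degrees=True))
E
```

```text
(array([0.14796548, 0.63241879, 0.50884668]), array([ 1.79956320e+02, -4.08953540e-02,  1.18378361e+02]))
n 8 w [0.0, -0.0, 0.127]
[[-4.0, 0.8, 0.4], [-3.9, 1.3, 0.4], [-3.7, 1.8, 0.4], [-3.4, 2.3, 0.4], [-3.1, 2.7, 0.4], [-2.8, 3.1, 0.4], [-2.3, 3.4, 0.4], [-1.9, 3.7, 0.4]]
n 8 w [-0.0, -0.0, 0.142]
[[-1.6, 2.7, 0.8], [-1.2, 2.9, 0.8], [-0.8, 3.0, 0.8], [-0.4, 3.1, 0.8], [0.1, 3.1, 0.8], [0.5, 3.1, 0.8], [0.9, 3.0, 0.8], [1.3, 2.8, 0.8]]
```

Call:
drive_tool(angular=[[0, 0, 0.127], [0, 0, 0.127], [0, 0, 0.127], [0, 0, 0.127], [0, 0, 0.127], [0, 0, 0.127], [0, 0, 0.127], [0, 0, 0.127], [0, 0, 0.142], [0, 0, 0.142], [0, 0, 0.142], [0, 0, 0.142], [0, 0, 0.142], [0, 0, 0.142], [0, 0, 0.142], [0, 0, 0.142]], delta_pos=[[-4.0, 0.8, 0.4], [-3.9, 1.3, 0.4], [-3.7, 1.8, 0.4], [-3.4, 2.3, 0.4], [-3.1, 2.7, 0.4], [-2.8, 3.1, 0.4], [-2.3, 3.4, 0.4], [-1.9, 3.7, 0.4], [-1.6, 2.7, 0.8], [-1.2, 2.9, 0.8], [-0.8, 3.0, 0.8], [-0.4, 3.1, 0.8], [0.1, 3.1, 0.8], [0.5, 3.1, 0.8], [0.9, 3.0, 0.8], [1.3, 2.8, 0.8]], gripper=[8.7, 8.7, 8.7, 8.7, 8.7, 8.7, 8.7, 8.7, 8.7, 8.7, 8.7, 8.7, 8.7, 8.7, 8.7, 8.7])

```text
time_s: 4.55
tool_pos: [0.4839, 0.1626, 0.4105]
tool_rot: [-180.0, -0.0, -4.9]
force: [-0.6, -0.0, 0.4]
grip_width: 0.0869
grasp_force: 0.0
```

```bash
python3 - <<'E'
from h import *
print(tcp())
p=eyes.read_camera("wrist"); print(p["origin"],p["orientation"],p["mtx"][0][0])
print(proj(p,[[.5,.18,.165],[.504,.185,.08]]))
save(p,"pics/w0.png")
E
```

```text
(array([0.48390901, 0.16264292, 0.41050254]), array([-1.79958647e+02, -2.45466784e-02, -4.93193179e+00]))
[0.54837955 0.15669449 0.55921897] [ 1.65845492e+02  7.36715258e-02 -9.49271768e+01] 303.1844297264128
[[305.27481552 161.26313122]
 [304.40012111 152.12800406]]
```

View pics/w0.png

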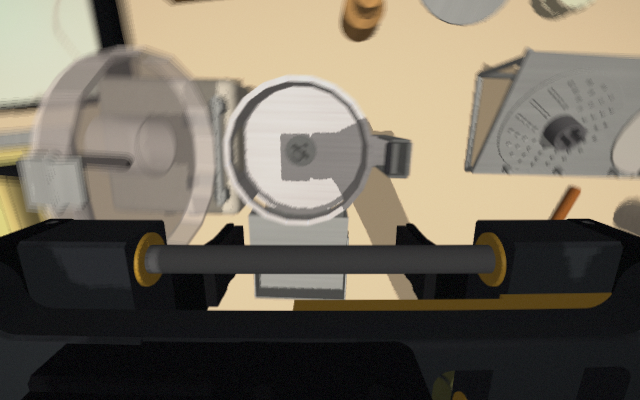

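```bash
python3 - <<'E'
from h import *
im=cv2.imread("pics/w0.png"); a=cv2.resize(im[120:180,265:345],None,fx=9,fy=9,interpolation=cv2.INTER_CUBIC)
a=cv2.normalize(a,None,0,255,cv2.NORM_MINMAX)
cv2.imwrite("pics/w0c.png",a)
g=cv2.cvtColor(im,cv2.COLOR_BGR2GRAY)
c=cv2.HoughCircles(cv2.GaussianBlur(g,(3,3),0),cv2.HOUGH_GRADIENT_ALT,1,20,param1=150,param2=.6,minRadius=50,maxRadius=90)
print(c)
E
```

```text
[[[301.       152.        67.90611 ]
  [122.       126.        82.282196]
  [301.       152.        80.42249 ]
  [301.       152.        57.695644]]]
```

View pics/w0c.png

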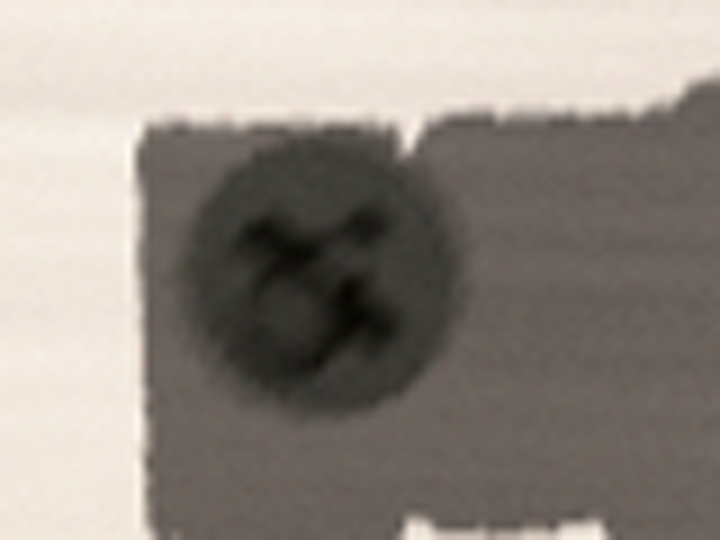

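```bash
python3 - <<'E'
from h import *
from scipy.optimize import least_squares
w=eyes.read_camera("wrist");p=eyes.read_camera("top");s=eyes.read_camera("side")
obs=[(w,0,[300.8,150.6]),(w,.073,[298.1,153.9]),(w,.05,[301,152]),(p,0,[227.5,215.8]),(p,.073,[225.8,215.3]),(s,0,[310.8,164.7]),(s,.073,[310.3,147.2])]
f=lambda v:np.concatenate([proj(c,[v[0],v[1],v[2]+h])[0]-u for c,h,u in obs])
r=least_squares(f,[.5,.18,.09],loss='soft_l1'); print(r.x,r.fun.round(1))
z=Ro.from_euler('z',-5.34,degrees=True)
Rg=Rzxy(z.apply([.5,0,-.866]),z.apply([0,-1,0])); print(Rg.as_matrix().round(3))
n=-Rg.as_matrix()[:,2]
b=np.array([.5029,-.4015,.085])
print("pre",b+n*.12)
rows(b+n*.12,Rg,n=16)
E
```

```text
[0.51047603 0.18056723 0.0877731 ] [ 0.6 -0.2  0.2  1.6 -1.6  1.7  3.8 -2.  -1.  -5.6  1.3  0.3  1.   0.7]
[[ 0.862 -0.093  0.498]
 [-0.081 -0.996 -0.047]
 [ 0.5   -0.    -0.866]]
pre [ 0.44315909 -0.39591593  0.18892229]
n 16 w [-0.0, 0.033, 0.001]
[[0.0, 3.5, 1.4], [-0.0, 3.5, 1.4], [-0.1, 3.5, 1.4], [-0.1, 3.5, 1.4], [-0.1, 3.5, 1.4], [-0.2, 3.5, 1.4], [-0.2, 3.5, 1.4], [-0.3, 3.5, 1.4], [-0.3, 3.5, 1.4], [-0.4, 3.5, 1.3], [-0.4, 3.5, 1.3], [-0.4, 3.5, 1.3], [-0.5, 3.5, 1.3], [-0.5, 3.5, 1.3], [-0.6, 3.5, 1.3], [-0.6, 3.5, 1.3]]
```

Call:
drive_tool(angular=[[0, 0.033, 0], [0, 0.033, 0], [0, 0.033, 0], [0, 0.033, 0], [0, 0.033, 0], [0, 0.033, 0], [0, 0.033, 0], [0, 0.033, 0], [0, 0.033, 0], [0, 0.033, 0], [0, 0.033, 0], [0, 0.033, 0], [0, 0.033, 0], [0, 0.033, 0], [0, 0.033, 0], [0, 0.033, 0], [0, 0, 0]], delta_pos=[[0.0, 3.5, 1.4], [0, 3.5, 1.4], [-0.1, 3.5, 1.4], [-0.1, 3.5, 1.4], [-0.1, 3.5, 1.4], [-0.2, 3.5, 1.4], [-0.2, 3.5, 1.4], [-0.3, 3.5, 1.4], [-0.3, 3.5, 1.4], [-0.4, 3.5, 1.3], [-0.4, 3.5, 1.3], [-0.4, 3.5, 1.3], [-0.5, 3.5, 1.3], [-0.5, 3.5, 1.3], [-0.6, 3.5, 1.3], [-0.6, 3.5, 1.3], [0, 0, 0]], gripper=[8.7, 8.7, 8.7, 8.7, 8.7, 8.7, 8.7, 8.7, 8.7, 8.7, 8.7, 8.7, 8.7, 8.7, 8.7, 8.7, 8.7])

```text
time_s: 6.45
tool_pos: [0.444, -0.3851, 0.1896]
tool_rot: [180.0, -29.4, -4.8]
force: [-0.5, 0.5, -0.2]
grip_width: 0.087
grasp_force: 0.0
```

```bash
python3 - <<'E'
from h import *
print(tcp())
p=eyes.read_camera("wrist")
z=Ro.from_euler('z',-5.34,degrees=True); n=z.apply([-.5,0,.866])
b=np.array([.5029,-.4015,.085]); x=z.apply([.866,0,.5]); y=z.apply([0,1,0])
im=p["pixels"].copy()
th=np.linspace(0,2*np.pi,60)
for h,r,col in((.036,.022,(255,0,0)),(.005,.0875,(0,255,0))):
    P=b+n*h+r*(np.outer(np.cos(th),x)+np.outer(np.sin(th),y))
    cv2.polylines(im,[proj(p,P).round().astype(int).reshape(-1,1,2)],True,col,1)
b2=np.array([.521,-.2083,.085])
for h,r,col in((.036,.022,(255,0,0)),(.004,.0875,(0,255,0))):
    P=b2+n*h+r*(np.outer(np.cos(th),x)+np.outer(np.sin(th),y))
    cv2.polylines(im,[proj(p,P).round().astype(int).reshape(-1,1,2)],True,col,1)
print(proj(p,[b+n*.036,b+n*.005]))
for q in models.cut_out(p,"ejector_mid")[:1]: print(q["p"],q["centre"],q["pixels"].sum())
cv2.imwrite("pics/w1.png",im[:,:,::-1]); save(p,"pics/w1raw.png")
E
```

```text
(array([ 0.44400842, -0.38509066,  0.18964112]), array([179.97064912, -29.42235546,  -4.84910693]))
[[333.29603672 204.64397729]
 [331.93160497 195.1293187 ]]
0.57 [333.6, 181.8] 23563
```

View pics/w1.png

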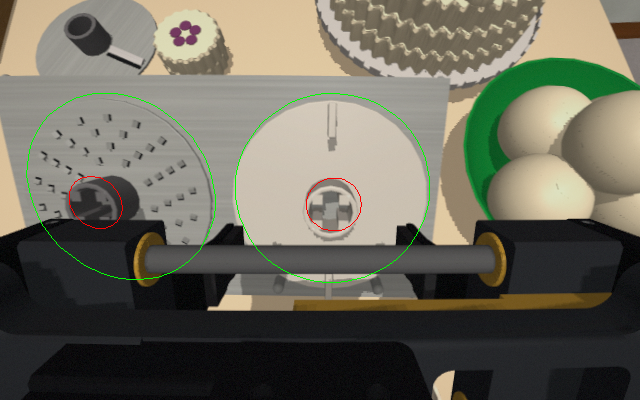

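```bash
python3 - <<'E'
from h import *
z=Ro.from_euler('z',-5.34,degrees=True)
Rg=Rzxy(z.apply([.5,0,-.866]),z.apply([0,-1,0])); n=-Rg.as_matrix()[:,2]
b=np.array([.5028,-.4000,.085])
rows(b+n*.026,Rg,n=4)
E
```

```text
n 4 w [-0.002, 0.002, 0.003]
[[-0.06, 0.37, 2.36], [-0.06, 0.37, 2.36], [-0.07, 0.36, 2.36], [-0.07, 0.36, 2.36]]
```

Call:
drive_tool(angular=[[-0.002, 0.002, 0.003], [-0.002, 0.002, 0.003], [-0.002, 0.002, 0.003], [-0.002, 0.002, 0.003], [0, 0, 0], [0, 0, 0], [0, 0, 0], [0, 0, 0], [0, 0, 0], [0, 0, 0]], delta_pos=[[-0.1, 0.37, 2.36], [-0.1, 0.37, 2.36], [-0.1, 0.36, 2.36], [0, 0.36, 2.36], [0, 0, 0], [0, 0, 0], [0, 0, 0], [0, 0, 0], [0, 0, 0], [0, 0, 0]], gripper=[8.7, 8.7, 8.7, 8.7, 8.7, 4, 4, 4, 4, 4], squeeze=25)

```text
time_s: 7.55
tool_pos: [0.4891, -0.3996, 0.1086]
tool_rot: [-180.0, -30.1, -5.4]
force: [-0.9, -0.4, -1.0]
grip_width: 0.0549
grasp_force: 0.0
```

```bash
python3 - <<'E'
from h import *
s=telemetry.get_obs(); print(s["tool_pos"],s["tool_rot"],s["force"],s["wrist_torque"],s["grip_width"],s["grasp_force"])
E
```

```text
[ 0.48913221 -0.39955228  0.10860895] [-179.96137105  -30.08564899   -5.39394241] [-0.87467456 -0.35832809 -0.97077213] [-0.01499931  0.70789858 -0.02391761] 0.054899782145443846 0.0
```

Call:
drive_tool(angular=[[0, 0, 0], [0, 0, 0], [0, 0, 0], [0, 0, 0], [0, 0, 0], [0, 0, 0], [0, 0, 0], [0, 0, 0]], delta_pos=[[0, 0, 0], [0, 0, 0], [0, 0, 0], [0, 0, -1], [0, 0, -2], [0, 0, -3], [0, 0, -3], [0, 0, -3]], gripper=[4, 4, 4, 4, 4, 4, 4, 4], squeeze=30)

```text
time_s: 8.35
tool_pos: [0.4277, -0.3937, 0.2112]
tool_rot: [-180.0, -29.9, -5.4]
force: [1.3, 0.2, -3.2]
grip_width: 0.044
grasp_force: 30.0
```

```bash
python3 - <<'E'
from h import *
from scipy.optimize import least_squares
print(tcp())
rows([.45,-.1,.33],Ro.from_euler('xyz',[180,0,30],degrees=True))
rows([.508,.1805,.27],Ro.from_euler('xyz',[180,0,42],degrees=True),p0=[.45,-.1,.33],R0=Ro.from_euler('xyz',[180,0,30],degrees=True))
# refine seat with stored picks (w camera pose recorded at w0)
w=dict(origin=[0.54837955,0.15669449,0.55921897],orientation=[1.65845492e+02,7.36715258e-02,-9.49271768e+01])
q=eyes.read_camera("wrist"); w["mtx"]=q["mtx"];w["D"]=q["D"]
p=eyes.read_camera("top");s=eyes.read_camera("side")
obs=[(w,0,[300.8,150.6]),(w,.073,[298.1,153.9]),(w,.05,[301,152]),(p,0,[227.5,215.8]),(p,.073,[220.3,210.3]),(s,0,[310.8,164.7]),(s,.073,[310.3,147.2])]
f=lambda v:np.concatenate([proj(c,[v[0],v[1],v[2]+h])[0]-u for c,h,u in obs])
r=least_squares(f,[.5,.18,.09],loss='soft_l1'); print(r.x,r.fun.round(1))
save(q,"pics/w2.png")
E
```

```text
(array([ 0.4277216 , -0.39373526,  0.21119539]), array([-179.95269189,  -29.86034138,   -5.42895327]))
n 8 w [0.02, -0.063, -0.075]
[[0.7, -3.7, -1.3], [0.9, -3.7, -1.3], [1.1, -3.6, -1.3], [1.3, -3.5, -1.3], [1.4, -3.5, -1.3], [1.6, -3.4, -1.3], [1.8, -3.3, -1.4], [1.9, -3.2, -1.4]]
n 7 w [-0.0, 0.0, -0.03]
[[2.7, -3.1, 0.9], [2.8, -3.0, 0.9], [2.9, -2.9, 0.9], [3.0, -2.8, 0.9], [3.1, -2.7, 0.9], [3.1, -2.6, 0.9], [3.2, -2.5, 0.9]]
[0.50857714 0.18933088 0.08357621] [ 0.4 -1.  -0.2  0.7 -1.9  0.9  1.  -1.2  1.5  0.3  0.6 -0.4  0.2  0.2]
```

Call:
drive_tool(angular=[[0.02, -0.063, -0.075], [0.02, -0.063, -0.075], [0.02, -0.063, -0.075], [0.02, -0.063, -0.075], [0.02, -0.063, -0.075], [0.02, -0.063, -0.075], [0.02, -0.063, -0.075], [0.02, -0.063, -0.075], [0, 0, -0.03], [0, 0, -0.03], [0, 0, -0.03], [0, 0, -0.03], [0, 0, -0.03], [0, 0, -0.03], [0, 0, -0.03]], delta_pos=[[0.7, -3.7, -1.3], [0.9, -3.7, -1.3], [1.1, -3.6, -1.3], [1.3, -3.5, -1.3], [1.4, -3.5, -1.3], [1.6, -3.4, -1.3], [1.8, -3.3, -1.4], [1.9, -3.2, -1.4], [2.7, -3.1, 0.9], [2.8, -3.0, 0.9], [2.9, -2.9, 0.9], [3.0, -2.8, 0.9], [3.1, -2.7, 0.9], [3.1, -2.6, 0.9], [3.2, -2.5, 0.9]], gripper=[4, 4, 4, 4, 4, 4, 4, 4, 4, 4, 4, 4, 4, 4, 4])

```text
time_s: 10.0
tool_pos: [0.5095, 0.1841, 0.2643]
tool_rot: [-179.9, 0.1, 42.0]
force: [0.8, -0.1, -2.8]
grip_width: 0.0437
grasp_force: 30.0
```

```bash
python3 - <<'E'
from h import *
print(tcp())
rows([.5086,.1893,.215],Ro.from_euler('xyz',[180,0,42],degrees=True),n=4)
p=eyes.read_camera("wrist"); save(p,"pics/w3.png"); print(proj(p,[.5086,.1893,.159]))
E
```

```text
(array([0.50953673, 0.18410266, 0.2643209 ]), array([-1.79873277e+02,  7.80045293e-02,  4.20200677e+01]))
n 4 w [-0.001, 0.0, 0.0]
[[0.07, -0.11, 1.23], [0.07, -0.11, 1.23], [0.07, -0.11, 1.23], [0.07, -0.11, 1.23]]
[[315.99034753 195.85693481]]
```

View pics/w3.png

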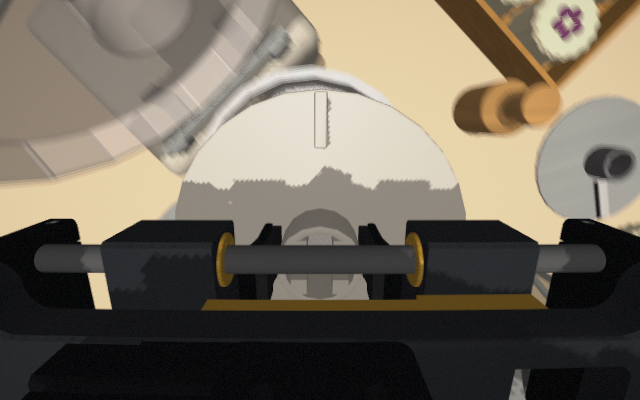

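Call:
drive_tool(angular=[[0, 0, 0], [0, 0, 0], [0, 0, 0], [0, 0, 0], [0, 0, 0], [0, 0, 0]], delta_pos=[[0.07, -0.11, 1.8], [0.07, -0.11, 1.8], [0.07, -0.11, 1.8], [0.07, -0.11, 1.0], [0, 0, 0.6], [0, 0, 0.6]], gripper=[4, 4, 4, 4, 4, 4])

```text
time_s: 10.65
tool_pos: [0.5096, 0.1867, 0.1913]
tool_rot: [179.9, -0.1, 41.9]
force: [0.1, 0.7, -3.0]
grip_width: 0.0437
grasp_force: 30.0
```

```bash
python3 - <<'E'
from h import *
s=telemetry.get_obs(); print(*[np.round(s[k],4) for k in("tool_pos","tool_rot","force","wrist_torque")])
E
```

```text
[0.5096 0.1867 0.1913] [ 1.799433e+02 -1.045000e-01  4.185820e+01] [ 0.0589  0.743  -2.9981] [-0.1345  0.0957 -0.0058]
```

Call:
drive_tool(angular=[[0, 0, 0], [0, 0, 0], [0, 0, 0], [0, 0, 0]], delta_pos=[[0.1, -0.25, 0.5], [0, 0, 0.5], [0, 0, 0.4], [0, 0, 0.4]], gripper=[4, 4, 4, 4])

```text
time_s: 11.05
tool_pos: [0.5102, 0.1919, 0.1755]
tool_rot: [179.9, -0.5, 41.9]
force: [3.6, 6.1, -4.4]
grip_width: 0.0437
grasp_force: 30.0
```

Call:
drive_tool(angular=[[0, 0, 0], [0, 0, 0], [0, 0, 0], [0, 0, 0]], delta_pos=[[0.3, -0.12, 0], [0, 0, 0.4], [0, 0, 0.4], [0, 0, 0]], gripper=[4, 4, 4, 4])

```text
time_s: 11.45
tool_pos: [0.5107, 0.1936, 0.1659]
tool_rot: [179.9, -0.3, 41.9]
force: [2.3, 5.9, -6.7]
grip_width: 0.0437
grasp_force: 30.0
```

```bash
python3 - <<'E'
from h import *
s=telemetry.get_obs(); print(*[np.round(s[k],4) for k in("tool_pos","tool_rot","force","wrist_torque")])
E
```

```text
[0.5107 0.1936 0.1659] [179.9346  -0.3176  41.8912] [ 2.2556  5.9326 -6.6801] [ 1.448  -0.5924 -0.038 ]
```

Call:
drive_tool(angular=[[0, 0, 0], [0, 0, 0], [0, 0, 0], [0, 0, 0]], delta_pos=[[0.25, -0.15, 0], [0, 0, 0.4], [0, 0, 0.4], [0, 0, 0]], gripper=[4, 4, 4, 4])

```text
time_s: 11.85
tool_pos: [0.5108, 0.1942, 0.1573]
tool_rot: [179.9, -0.1, 41.8]
force: [2.1, 2.2, -3.9]
grip_width: 0.0435
grasp_force: 30.0
```

```bash
python3 - <<'E'
from h import *
s=telemetry.get_obs(); print(*[np.round(s[k],4) for k in("tool_pos","tool_rot","force","wrist_torque")])
E
```

```text
[0.5108 0.1942 0.1573] [ 1.799019e+02 -8.000000e-02  4.181770e+01] [ 2.101   2.2186 -3.9406] [ 0.3102 -0.0204  0.0128]
```

Call:
drive_tool(angular=[[0, 0, 0], [0, 0, 0], [0, 0, 0]], delta_pos=[[0.1, 0, 0.4], [0, 0, 0.4], [0, 0, 0.3]], gripper=[4, 4, 4])

```text
time_s: 12.15
tool_pos: [0.5116, 0.1947, 0.1465]
tool_rot: [179.9, -0.1, 41.8]
force: [-0.7, -0.9, -2.6]
grip_width: 0.0436
grasp_force: 30.0
```

Call:
drive_tool(angular=[[0, 0, 0], [0, 0, 0], [0, 0, 0], [0, 0, 0]], delta_pos=[[0, 0, 0.4], [0, 0, 0.4], [0, 0, 0.4], [0, 0, 0.4]], gripper=[4, 4, 4, 4])

```text
time_s: 12.55
tool_pos: [0.5118, 0.1954, 0.1309]
tool_rot: [179.9, -0.1, 41.8]
force: [-1.6, -0.8, -2.0]
grip_width: 0.0438
grasp_force: 30.0
```

Call:
drive_tool(angular=[[0, 0, 0], [0, 0, 0], [0, 0, 0], [0, 0, 0], [0, 0, 0]], delta_pos=[[0, 0, 0.4], [0, 0, 0.4], [0, 0, 0.4], [0, 0, 0.4], [0, 0, 0.2]], gripper=[4, 4, 4, 4, 4])

```text
time_s: 13.05
tool_pos: [0.5119, 0.1953, 0.1128]
tool_rot: [179.9, -0.1, 41.8]
force: [-1.3, 1.2, -1.5]
grip_width: 0.0438
grasp_force: 30.0
```

Call:
drive_tool(angular=[[0, 0, 0], [0, 0, 0], [0, 0, 0]], delta_pos=[[0, 0, 0.3], [0, 0, 0.3], [0, 0, 0.3]], gripper=[4, 4, 4])

```text
time_s: 13.35
tool_pos: [0.5122, 0.1955, 0.1091]
tool_rot: [179.9, -0.2, 41.8]
force: [-17.9, -6.1, 39.5]
grip_width: 0.0437
grasp_force: 30.0
```

Call:
drive_tool(angular=[[0, 0, 0], [0, 0, 0], [0, 0, 0], [0, 0, 0], [0, 0, 0], [0, 0, 0], [0, 0, 0], [0, 0, 0], [0, 0, 0], [0, 0, 0]], delta_pos=[[0, 0, -0.4], [0, 0, 0], [0, 0, 0], [0, 0, 0], [0, 0, 0], [0, 0, -2], [0, 0, -4], [0, 0, -4], [0, 0, -4], [0, 0, -4]], gripper=[4.2, 7.5, 7.5, 7.5, 7.5, 7.5, 7.5, 7.5, 7.5, 7.5])

```text
time_s: 14.35
tool_pos: [0.5116, 0.1952, 0.2899]
tool_rot: [179.9, -0.2, 41.8]
force: [1.4, 0.9, -1.1]
grip_width: 0.0751
grasp_force: 0.0
```

```bash
python3 - <<'E'
from h import *
s=telemetry.get_obs(); print(*[np.round(s[k],4) for k in("tool_pos","tool_rot","force","grip_width","qpos")])
z=Ro.from_euler('z',-5.34,degrees=True)
Rg=Rzxy(z.apply([.5,0,-.866]),z.apply([0,-1,0])); n=-Rg.as_matrix()[:,2]
b=np.array([.521,-.2073,.085])
rows(b+n*.12,Rg,n=11)
E
```

```text
[0.5116 0.1952 0.2899] [179.8718  -0.1813  41.8383] [ 1.4231  0.8965 -1.0574] 0.0751 [-28.1141   4.467    4.6874  93.5411  -0.3034  81.7944 -71.5607]
n 11 w [-0.02, 0.045, 0.073]
[[-2.8, 2.4, 0.9], [-2.6, 2.6, 0.8], [-2.5, 2.7, 0.8], [-2.3, 2.9, 0.7], [-2.1, 3.0, 0.7], [-1.9, 3.2, 0.7], [-1.7, 3.3, 0.6], [-1.5, 3.4, 0.6], [-1.3, 3.5, 0.6], [-1.0, 3.5, 0.7], [-0.8, 3.6, 0.7]]
```

Call:
drive_tool(angular=[[-0.02, 0.045, 0.073], [-0.02, 0.045, 0.073], [-0.02, 0.045, 0.073], [-0.02, 0.045, 0.073], [-0.02, 0.045, 0.073], [-0.02, 0.045, 0.073], [-0.02, 0.045, 0.073], [-0.02, 0.045, 0.073], [-0.02, 0.045, 0.073], [-0.02, 0.045, 0.073], [-0.02, 0.045, 0.073], [0, 0, 0]], delta_pos=[[-2.8, 2.4, 0.9], [-2.6, 2.6, 0.8], [-2.5, 2.7, 0.8], [-2.3, 2.9, 0.7], [-2.1, 3.0, 0.7], [-1.9, 3.2, 0.7], [-1.7, 3.3, 0.6], [-1.5, 3.4, 0.6], [-1.3, 3.5, 0.6], [-1.0, 3.5, 0.7], [-0.8, 3.6, 0.7], [0, 0, 0]], gripper=[8.7, 8.7, 8.7, 8.7, 8.7, 8.7, 8.7, 8.7, 8.7, 8.7, 8.7, 8.7])

```text
time_s: 15.55
tool_pos: [0.4683, -0.167, 0.1996]
tool_rot: [178.9, -27.4, -0.5]
force: [-0.1, 0.6, -0.7]
grip_width: 0.0867
grasp_force: 0.0
```

```bash
python3 - <<'E'
from h import *
s_=telemetry.get_obs(); print(*[np.round(s_[k],4) for k in("tool_pos","tool_rot","qpos")])
p=eyes.read_camera("wrist"); s=eyes.read_camera("side"); t=eyes.read_camera("top")
save(p,"pics/w4raw.png")
z=Ro.from_euler('z',-5.34,degrees=True); n=z.apply([-.5,0,.866]); x=z.apply([.866,0,.5]); y=z.apply([0,1,0])
b=np.array([.521,-.2073,.085]); im=p["pixels"].copy()
th=np.linspace(0,2*np.pi,60)
for h,r,col in((.036,.022,(255,0,0)),(.004,.0875,(0,255,0))):
    P=b+n*h+r*(np.outer(np.cos(th),x)+np.outer(np.sin(th),y))
    cv2.polylines(im,[proj(p,P).round().astype(int).reshape(-1,1,2)],True,col,1)
# rectified hub-top: up=+x(disc plane), right=-y
g=np.linspace(-.05,.05,300); gx,gy=np.meshgrid(-g,g); # cols-> y, rows-> x
P=b+n*.036+gx.T.ravel()[:,None]*x-gy.T.ravel()[:,None]*y
m=proj(p,P).astype(np.float32).reshape(300,300,2); rect=cv2.remap(p["pixels"],m,None,cv2.INTER_CUBIC)
a=cv2.resize(im[60:310,140:500],(432,300))
sc=cv2.resize(s["pixels"][115:205,260:365],(350,300),interpolation=cv2.INTER_CUBIC)
tc=cv2.resize(t["pixels"][165:255,175:280],(350,300),interpolation=cv2.INTER_CUBIC)
top=np.hstack([a,rect]); bot=np.hstack([sc,tc,np.zeros((300,32,3),np.uint8)])
cv2.imwrite("pics/comp.png",np.vstack([top,bot])[:,:,::-1])
E
```

```text
[ 0.4683 -0.167   0.1996] [178.8569 -27.4002  -0.542 ] [ 23.952  -16.9526  -0.8101 127.7878 -13.5184  43.9805 -60.0429]
```

View pics/comp.png

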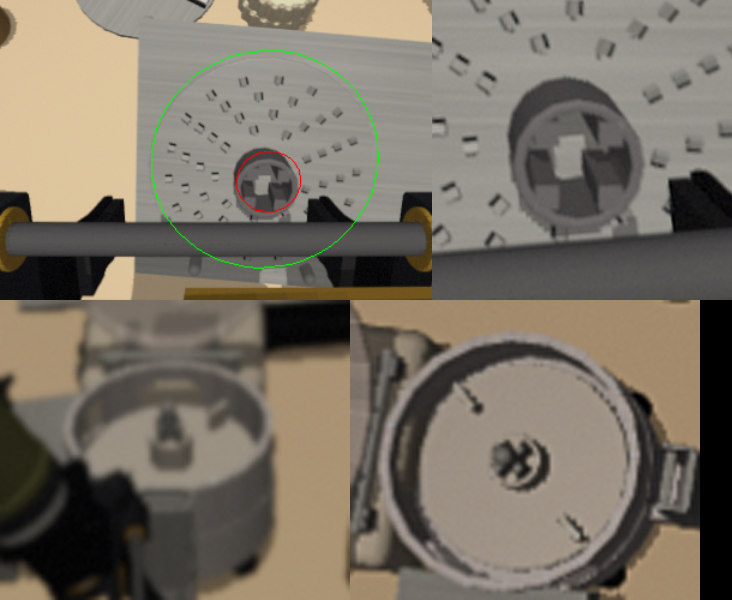

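```bash
python3 - <<'E'
from h import *
z=Ro.from_euler('z',-5.34,degrees=True)
Rg=Rzxy(z.apply([.5,0,-.866]),z.apply([0,-1,0])); n=-Rg.as_matrix()[:,2]
b=np.array([.521,-.2073,.085])-.002*z.apply([.866,0,.5])
rows(b+n*.075,Rg,n=5)
E
```

```text
n 5 w [-0.005, 0.009, 0.017]
[[-0.3, 0.82, 1.05], [-0.3, 0.82, 1.05], [-0.29, 0.82, 1.05], [-0.29, 0.82, 1.05], [-0.28, 0.82, 1.06]]
```

Call:
drive_tool(angular=[[-0.005, 0.009, 0.017], [-0.005, 0.009, 0.017], [-0.005, 0.009, 0.017], [-0.005, 0.009, 0.017], [-0.005, 0.009, 0.017], [0, 0, 0]], delta_pos=[[-0.1, 0.82, 1.1], [-0.3, 0.82, 1.05], [-0.3, 0.82, 1.05], [-0.4, 0.82, 1.05], [-0.4, 0.82, 1.06], [0, 0, 0]], gripper=[8.7, 8.7, 8.7, 8.7, 8.7, 8.7])

```text
time_s: 16.3
tool_pos: [0.4817, -0.2019, 0.1468]
tool_rot: [-179.9, -30.0, -5.3]
force: [-0.4, -0.3, 0.2]
grip_width: 0.0871
grasp_force: 0.0
```

```bash
python3 - <<'E'
from h import *
s_=telemetry.get_obs(); print(*[np.round(s_[k],4) for k in("tool_pos","tool_rot","qpos")])
p=eyes.read_camera("wrist"); save(p,"pics/w5.png")
z=Ro.from_euler('z',-5.34,degrees=True); n=z.apply([-.5,0,.866]); x=z.apply([.866,0,.5]); y=z.apply([0,1,0])
b=np.array([.521,-.2073,.085])
g=np.linspace(-.05,.05,301); A,B=np.meshgrid(g,g)  # col A -> -y, row B -> -x
P=b+n*.036-B.ravel()[:,None]*x-A.ravel()[:,None]*y
m=proj(p,P).astype(np.float32).reshape(301,301,2); rect=cv2.remap(p["pixels"],m,None,cv2.INTER_CUBIC)
cv2.imwrite("pics/rect5.png",rect[:,:,::-1])
G=cv2.cvtColor(rect,cv2.COLOR_RGB2GRAY); G2=cv2.GaussianBlur(G,(5,5),0)
c=cv2.HoughCircles(G2,cv2.HOUGH_GRADIENT,1,5,param1=80,param2=12,minRadius=62,maxRadius=70)
print(c[0][:4] if c is not None else None)
cc=c[0][0] if c is not None else [150,160]
for r in (36,42,48,60):
    print(r,[int(G2[int(round(cc[1]+r*np.sin(t))),int(round(cc[0]+r*np.cos(t)))]) for t in np.radians(range(0,360,10))])
rw=cv2.imread("pics/w1raw.png")
E
```

```text
[ 0.4817 -0.2019  0.1468] [-179.8809  -29.9796   -5.2895] [ 23.6285 -11.1229   3.2311 130.816  -18.5382  33.5514 -55.2315]
[[147.5 166.5  66.1]
 [148.5 145.5  64.8]
 [150.5 161.5  69.4]
 [144.5 150.5  69.4]]
36 [68, 68, 67, 70, 102, 104, 67, 63, 57, 56, 56, 62, 48, 103, 103, 71, 68, 67, 67, 68, 51, 96, 105, 104, 95, 103, 105, 104, 104, 103, 90, 105, 104, 102, 48, 49]
42 [55, 61, 66, 96, 102, 102, 64, 61, 64, 65, 64, 60, 58, 101, 103, 100, 67, 63, 55, 45, 92, 104, 104, 104, 97, 103, 102, 102, 101, 103, 92, 104, 103, 104, 89, 52]
48 [50, 53, 56, 102, 104, 66, 64, 73, 77, 77, 76, 72, 66, 66, 102, 103, 56, 50, 44, 45, 43, 104, 104, 104, 104, 88, 103, 103, 103, 80, 103, 104, 103, 104, 44, 45]
60 [103, 101, 100, 101, 58, 74, 80, 84, 85, 87, 86, 84, 80, 73, 59, 105, 103, 103, 102, 105, 103, 105, 106, 106, 107, 106, 110, 107, 110, 105, 105, 106, 105, 104, 102, 102]
```

```bash
python3 - <<'E'
from h import *
z=Ro.from_euler('z',-5.34,degrees=True)
Rg=Rzxy(z.apply([.5,0,-.866]),z.apply([0,-1,0])); n=-Rg.as_matrix()[:,2]
b=np.array([.521,-.2066,.085])-.002*z.apply([.866,0,.5])
rows(b+n*.026,Rg,n=3)
E
```

```text
n 3 w [-0.001, -0.0, 0.0]
[[0.02, 0.04, 1.6], [0.02, 0.04, 1.6], [0.02, 0.04, 1.6]]
```

Call:
drive_tool(angular=[[0, 0, 0], [0, 0, 0], [0, 0, 0], [0, 0, 0], [0, 0, 0], [0, 0, 0], [0, 0, 0], [0, 0, 0], [0, 0, 0], [0, 0, 0], [0, 0, 0]], delta_pos=[[0, 0, 1.6], [0, 0.1, 1.6], [0, 0, 1.6], [0, 0, 0], [0, 0, 0], [0, 0, 0], [0, 0, 0], [0, 0, 0], [0, 0, 0], [0, 0, 0], [0, 0, 0]], gripper=[8.7, 8.7, 8.7, 4, 4, 4, 4, 4, 4, 4, 4], squeeze=35)

```text
time_s: 17.45
tool_pos: [0.5054, -0.2061, 0.1067]
tool_rot: [-179.9, -30.1, -5.4]
force: [-4.2, 3.1, 5.9]
grip_width: 0.0433
grasp_force: 35.0
```

```bash
python3 - <<'E'
from h import *
s_=telemetry.get_obs(); print(*[np.round(s_[k],4) for k in("tool_pos","tool_rot","qpos")])
E
```

```text
[ 0.5054 -0.2061  0.1067] [-179.8933  -30.0873   -5.3907] [ 22.2468  -4.5886   3.6997 130.6402 -22.2077  27.2739 -51.9411]
```

Call:
drive_tool(angular=[[0, 0, 0], [0, 0, 0], [0, 0, 0]], delta_pos=[[0, 0, -1], [0, 0, -2], [0, 0, -2]], gripper=[4, 4, 4])

```text
time_s: 17.75
tool_pos: [0.4788, -0.2041, 0.1489]
tool_rot: [-179.9, -29.9, -5.4]
force: [-0.7, 0.1, -3.7]
grip_width: 0.0435
grasp_force: 35.0
```

```bash
python3 - <<'E'
from h import *
print(tcp()); s=telemetry.get_obs(); print(s["qpos"],s["force"])
R1=Ro.from_euler('xyz',[180,0,10],degrees=True);R2=Ro.from_euler('xyz',[180,0,43],degrees=True)
rows([.50,-.15,.30],R1,n=6)
rows([.512,.1953,.26],R2,p0=[.50,-.15,.30],R0=R1,n=9)
E
```

```text
(array([ 0.47877494, -0.20409503,  0.14886188]), array([-179.91367542,  -29.91170678,   -5.4233075 ]))
[ 23.72578442 -11.50246426   3.50550289 130.81789886 -18.29287217
  33.99678906 -55.26842239] [-0.67894144  0.05821984 -3.65265836]
n 6 w [0.011, -0.087, -0.044]
[[1.49, -0.93, -2.05], [1.35, -0.9, -2.16], [1.19, -0.87, -2.26], [1.03, -0.84, -2.35], [0.86, -0.83, -2.42], [0.69, -0.82, -2.48]]
n 9 w [0.0, 0.0, -0.064]
[[0.8, -3.8, 0.4], [1.0, -3.7, 0.4], [1.3, -3.6, 0.4], [1.5, -3.5, 0.4], [1.7, -3.4, 0.4], [1.9, -3.3, 0.4], [2.1, -3.2, 0.4], [2.3, -3.0, 0.4], [2.5, -2.9, 0.4]]
```

Call:
drive_tool(angular=[[0, 0, 0], [0.011, -0.087, -0.044], [0.011, -0.087, -0.044], [0.011, -0.087, -0.044], [0.011, -0.087, -0.044], [0.011, -0.087, -0.044], [0.011, -0.087, -0.044], [0, 0, -0.064], [0, 0, -0.064], [0, 0, -0.064], [0, 0, -0.064], [0, 0, -0.064], [0, 0, -0.064], [0, 0, -0.064], [0, 0, -0.064], [0, 0, -0.064], [0, 0, 0]], delta_pos=[[0, 0, -1], [1.5, -0.9, -2.0], [1.35, -0.9, -2.1], [1.2, -0.9, -2.2], [1.0, -0.8, -2.3], [0.9, -0.8, -2.4], [0.7, -0.8, -2.4], [0.8, -3.8, 0.4], [1.0, -3.7, 0.4], [1.3, -3.6, 0.4], [1.5, -3.5, 0.4], [1.7, -3.4, 0.4], [1.9, -3.3, 0.4], [2.1, -3.2, 0.4], [2.3, -3.0, 0.4], [2.5, -2.9, 0.4], [0, 0, 0]], gripper=[4, 4, 4, 4, 4, 4, 4, 4, 4, 4, 4, 4, 4, 4, 4, 4, 4])

```text
time_s: 19.45
tool_pos: [0.5065, 0.2003, 0.2682]
tool_rot: [-179.9, 0.0, 43.6]
force: [-0.4, -0.1, -4.3]
grip_width: 0.0436
grasp_force: 35.0
```

```bash
python3 - <<'E'
from h import *
print(tcp())
rows([.512,.1955,.20],Ro.from_euler('xyz',[180,0,42.5],degrees=True),n=5)
# offset of hub vs tool, as for ejector: find via wrist picture
p=eyes.read_camera("wrist"); save(p,"pics/w6.png")
a=cv2.imread("pics/w3.png",0);b=cv2.imread("pics/w6.png",0)
print(proj(p,[.512,.1955,.26]))
for im in(a,b): print([int(v) for v in im[213,270:375:3]],'|',[int(v) for v in im[200:245:3,320]])
E
```

```text
(array([0.50646188, 0.20030981, 0.26819388]), array([-1.79928133e+02,  2.54121438e-02,  4.36305233e+01]))
n 5 w [-0.0, 0.0, 0.004]
[[0.01, 0.15, 1.36], [0.01, 0.15, 1.36], [0.02, 0.15, 1.36], [0.02, 0.15, 1.36], [0.02, 0.15, 1.36]]
[[334.90473406 241.55164839]]
[138, 138, 138, 138, 139, 137, 138, 138, 137, 138, 132, 97, 97, 98, 97, 98, 96, 98, 98, 97, 96, 97, 97, 131, 137, 138, 139, 138, 138, 136, 138, 138, 138, 137, 137] | [137, 137, 138, 97, 98, 96, 96, 97, 94, 143, 141, 132, 134, 138, 138]
[117, 122, 119, 121, 123, 123, 122, 122, 73, 56, 59, 58, 58, 60, 58, 58, 59, 57, 58, 59, 58, 57, 58, 59, 56, 73, 122, 123, 122, 122, 123, 124, 121, 123, 104] | [127, 83, 59, 58, 60, 57, 59, 83, 85, 79, 154, 153, 154, 154, 154]
```

Call:
drive_tool(angular=[[0, 0, 0.01], [0, 0, 0.01], [0, 0, 0], [0, 0, 0], [0, 0, 0], [0, 0, 0]], delta_pos=[[-0.1, 0.18, 1.6], [-0.1, 0.18, 1.6], [-0.1, 0.18, 1.6], [-0.1, 0.18, 1.6], [0, 0, 0.9], [0, 0, 0]], gripper=[4, 4, 4, 4, 4, 4])

```text
time_s: 20.1
tool_pos: [0.5097, 0.1835, 0.1948]
tool_rot: [179.9, 0.3, 41.8]
force: [-1.0, 1.7, -3.9]
grip_width: 0.0435
grasp_force: 35.0
```

Call:
drive_tool(angular=[[0, 0, 0], [0, 0, 0], [0, 0, 0]], delta_pos=[[0.2, -0.4, 0], [0.2, -0.3, 0], [0, 0, 0]], gripper=[4, 4, 4])

```text
time_s: 20.4
tool_pos: [0.5089, 0.1942, 0.1974]
tool_rot: [179.8, 0.0, 42.0]
force: [-0.1, 0.3, -4.4]
grip_width: 0.0436
grasp_force: 35.0
```

Call:
drive_tool(angular=[[0, 0, 0], [0, 0, 0], [0, 0, 0], [0, 0, 0], [0, 0, 0]], delta_pos=[[-0.15, 0.15, 0.6], [0, 0, 0.6], [0, 0, 0.5], [0, 0, 0.4], [0, 0, 0]], gripper=[4, 4, 4, 4, 4])

```text
time_s: 20.9
tool_pos: [0.5081, 0.1917, 0.1744]
tool_rot: [179.9, 0.1, 41.9]
force: [-0.1, 4.9, -6.1]
grip_width: 0.0439
grasp_force: 35.0
```

```bash
python3 - <<'E'
from h import *
s=telemetry.get_obs(); print(*[np.round(s[k],4) for k in("tool_pos","tool_rot","force","wrist_torque")])
E
```

```text
[0.5081 0.1917 0.1744] [1.799108e+02 9.960000e-02 4.193620e+01] [-0.0882  4.864  -6.0657] [ 0.9423  0.0321 -0.0608]
```

Call:
drive_tool(angular=[[0, 0, 0], [0, 0, 0], [0, 0, 0], [0, 0, 0], [0, 0, 0]], delta_pos=[[0.13, -0.15, 0.4], [0, 0, 0.4], [0, 0, 0.4], [0, 0, 0.4], [0, 0, 0]], gripper=[4, 4, 4, 4, 4])

```text
time_s: 21.4
tool_pos: [0.5086, 0.1925, 0.1587]
tool_rot: [179.8, 0.1, 41.9]
force: [0.9, 1.6, -5.8]
grip_width: 0.0434
grasp_force: 35.0
```

Call:
drive_tool(angular=[[0, 0, 0], [0, 0, 0], [0, 0, 0], [0, 0, 0]], delta_pos=[[0, 0, 0.4], [0, 0, 0.4], [0, 0, 0.4], [0, 0, 0]], gripper=[4, 4, 4, 4])

```text
time_s: 21.8
tool_pos: [0.5084, 0.1925, 0.1466]
tool_rot: [179.8, 0.1, 41.9]
force: [2.0, 1.3, -5.1]
grip_width: 0.0436
grasp_force: 35.0
```

Call:
drive_tool(angular=[[0, 0, 0], [0, 0, 0], [0, 0, 0]], delta_pos=[[0, 0, 0.25], [0, 0, 0.2], [0, 0, 0]], gripper=[4, 4, 4])

```text
time_s: 22.1
tool_pos: [0.5087, 0.1926, 0.1459]
tool_rot: [179.8, 0.1, 41.9]
force: [-6.2, -1.2, 13.6]
grip_width: 0.0437
grasp_force: 35.0
```

Call:
drive_tool(angular=[[0, 0, 0], [0, 0, 0], [0, 0, 0], [0, 0, 0], [0, 0, 0], [0, 0, 0], [0, 0, -0.1], [0, 0, -0.1], [0, 0, -0.1], [0, 0, -0.1], [0, 0, -0.1], [0, 0, -0.1], [0, 0, -0.1]], delta_pos=[[0, 0, -0.2], [0, 0, 0], [0, 0, 0], [0, 0, 0], [0, 0, 0], [0, 0, -2], [0, 0, -4], [0, 0, -4], [0, 0, -4.5], [0, 0, -4.5], [0, 0, -4.5], [0, 0, -4.5], [0, 0, -3]], gripper=[4.2, 7.5, 7.5, 7.5, 7.5, 7.5, 7.5, 7.5, 5, 2, 0, 0, 0])

```text
time_s: 23.4
tool_pos: [0.5087, 0.1936, 0.4584]
tool_rot: [179.7, 0.1, 82.2]
force: [0.9, 0.7, -0.2]
grip_width: 0.0428
grasp_force: 0.0
```

```bash
python3 - <<'E'
from h import *
s=telemetry.get_obs(); print(*[np.round(s[k],4) for k in("tool_pos","tool_rot","force","grip_width","qpos")])
H=np.array([.524,.303,.133]); u=np.array([.139,.990,0])
W=lambda Y,Z: H+u*Y+np.array([0,0,Z])
R=Ro.from_euler('xyz',[180,0,82],degrees=True)
print(W(.19,.307))
rows(W(.19,.307),R)
p=eyes.read_camera("top"); q=eyes.read_camera("side"); save(p,"pics/t7.png"); save(q,"pics/s7.png")
for c in(p,q):
  for nm in("grater_mid","ejector_mid","lid_handle"): print(nm,[(np.round(r["centre"]).tolist(),round(r["p"],2)) for r in models.search_frame(c,nm)[:2]])
print(proj(p,[.5085,.192,.16]),proj(q,[.5085,.192,.16]))
for f in (1.6,1.7): 
  d=.091;sg=.167; X=W(-sg*np.cos(f)+d*np.sin(f),sg*np.sin(f)+d*np.cos(f)); print(f,X,proj(p,X),proj(q,X))
E
```

```text
[0.5087 0.1936 0.4584] [1.797195e+02 1.394000e-01 8.219530e+01] [ 0.8537  0.7266 -0.2453] 0.0428 [  1.4259   6.1819 -28.2128  73.4065   3.2512 100.9714 -33.8248]
[0.55041 0.4911  0.44   ]
n 7 w [0.001, 0.0, 0.0]
[[4.3, 0.0, 0.3], [4.3, 0.0, 0.3], [4.3, 0.0, 0.3], [4.3, 0.0, 0.3], [4.3, 0.0, 0.3], [4.3, 0.0, 0.3], [4.3, 0.0, 0.3]]
grater_mid [([224.0, 212.0], 0.8)]
ejector_mid [([250.0, 232.0], 0.62)]
lid_handle [([176.0, 217.0], 0.82)]
grater_mid [([313.0, 153.0], 0.79)]
ejector_mid [([256.0, 347.0], 0.56)]
lid_handle [([309.0, 97.0], 0.75)]
[[220.42941325 210.41767572]] [[310.38398593 146.03573643]]
1.6 [0.53732142 0.39787914 0.29727164] [[117.06156663 186.73709101]] [[312.44465869  76.97928371]]
1.7 [0.53953444 0.41364094 0.28688317] [[112.9001674  186.60558023]] [[312.81301275  77.49772357]]
```

Call:
drive_tool(angular=[[0, 0, 0], [0, 0, 0], [0, 0, 0], [0, 0, 0], [0, 0, 0], [0, 0, 0], [0, 0, 0], [0, 0, 0]], delta_pos=[[4.3, 0, 0], [4.3, 0, 0], [4.3, 0, 0], [4.3, 0, 0], [4.3, 0, 0.3], [4.3, 0, 0.6], [4.3, 0, 0.6], [0, 0, 0]], gripper=[0, 0, 0, 0, 0, 0, 0, 0])

```text
time_s: 24.6
tool_pos: [0.5478, 0.4984, 0.4299]
tool_rot: [-179.5, 0.5, 82.5]
force: [-0.4, 0.4, -1.5]
grip_width: 0.0006
grasp_force: 0.0
```

```bash
cat > lid.py <<'E'
from h import *
H=np.array([.524,.303,.133]); u=np.array([.139,.990,0])
W=lambda Y,Z: H+u*Y+np.array([0,0,Z])
def tipc(f,s=.185,d=.091):
    B=np.array([-s*np.cos(f)+d*np.sin(f),s*np.sin(f)+d*np.cos(f)])
    return B+[.0165*max(np.sin(f),0)**.5 if f>.05 else 0,.007*np.cos(f)-.018*np.sin(f)**3+.014]  # TCP Y,Z
E
python3 - <<'E'
from lid import *
s=telemetry.get_obs(); print(*[np.round(s[k],4) for k in("tool_pos","tool_rot","grip_width","qpos")])
a=tcp()[0]-H; Y=a@u; X=a@np.array([.99,-.139,0]); print("cur Y,X,Z",Y,X,a[2])
fs=np.arange(1.8,.05,-.08); P=np.array([tipc(f) for f in fs]); print(P[0],P[-1])
for i in range(len(fs)-1): print(round(fs[i+1],2),P[i+1].round(4),((P[i+1]-P[i])*100).round(1)*[1,-1])
E
```

```text
[0.5478 0.4984 0.4299] [-179.5091    0.5221   82.4969] 0.0006 [-30.0546  35.2419 -33.1019  40.6544  19.1549 108.4385 -59.5472]
cur Y,X,Z 0.19673327392193402 -0.0036398058880539328 0.29690241164982156
[0.14693534 0.15527162] [-0.16706688  0.13341112]
1.72 [0.1339 0.165 ] [-1.3 -1. ]
1.64 [0.1201 0.1739] [-1.4 -0.9]
1.56 [0.1055 0.1821] [-1.5 -0.8]
1.48 [0.0903 0.1893] [-1.5 -0.7]
1.4 [0.0746 0.1957] [-1.6 -0.6]
1.32 [0.0585 0.2012] [-1.6 -0.5]
1.24 [0.042  0.2056] [-1.6 -0.4]
1.16 [0.0253 0.2089] [-1.7 -0.3]
1.08 [0.0086 0.211 ] [-1.7 -0.2]
1.0 [-0.0082  0.2119] [-1.7 -0.1]
0.92 [-0.025   0.2115] [-1.7  0. ]
0.84 [-0.0415  0.2097] [-1.7  0.2]
0.76 [-0.0577  0.2066] [-1.6  0.3]
0.68 [-0.0735  0.2021] [-1.6  0.5]
0.6 [-0.0889  0.1961] [-1.5  0.6]
0.52 [-0.1037  0.1888] [-1.5  0.7]
0.44 [-0.1179  0.1801] [-1.4  0.9]
0.36 [-0.1313  0.1701] [-1.3  1. ]
0.28 [-0.144   0.1589] [-1.3  1.1]
0.2 [-0.1559  0.1467] [-1.2  1.2]
0.12 [-0.1671  0.1334] [-1.1  1.3]
```

Call:
drive_tool(angular=[[-0.008, 0.008, 0], [0, 0, 0], [0, 0, 0], [0, 0, 0], [0, 0, 0], [0, 0, 0], [0, 0, 0]], delta_pos=[[-0.4, 0.2, 3.2], [-0.3, 0.2, 3.2], [0, 0, 3.2], [0, 0, 3.2], [-1.5, 0, 0.2], [-1.5, 0, 0], [0, 0, 0]], gripper=[0, 0, 0, 0, 0, 0, 0])

```text
time_s: 25.3
tool_pos: [0.551, 0.4516, 0.308]
tool_rot: [179.4, -0.1, 81.8]
force: [-0.0, -0.8, 0.7]
grip_width: 0.0007
grasp_force: 0.0
```

```bash
python3 - <<'E'
from lid import *
s=telemetry.get_obs(); print(*[np.round(s[k],4) for k in("tool_pos","tool_rot","force","qpos")])
a=tcp()[0]-H; print("cur Y,X,Z",a@u,a@np.array([.99,-.139,0]),a[2])
E
```

```text
[0.551  0.4516 0.308 ] [ 1.794371e+02 -7.250000e-02  8.179620e+01] [-0.0416 -0.7945  0.6709] [-19.9577  28.3851 -34.2057  65.4108  15.9459  90.1384 -58.9035]
cur Y,X,Z 0.15083128044770835 0.00608642169799294 0.17495706139550293
```

Call:
drive_tool(angular=[[0, 0, 0], [0, 0, 0], [0, 0, 0], [0, 0, 0], [0, 0, 0], [0, 0, 0]], delta_pos=[[-0.8, -0.3, 0.5], [-0.9, -0.2, 0.4], [-1.4, 0, -0.9], [-1.5, 0, -0.8], [-1.5, 0, -0.7], [-1.6, 0, -0.6]], gripper=[0, 0, 0, 0, 0, 0])

```text
time_s: 25.9
tool_pos: [0.5346, 0.3786, 0.3307]
tool_rot: [179.4, -0.4, 82.0]
force: [3.2, 2.9, 2.5]
grip_width: 0.0003
grasp_force: 1.6
```

```bash
python3 - <<'E'
from lid import *
s=telemetry.get_obs(); print(*[np.round(s[k],4) for k in("tool_pos","tool_rot","force","qpos")])
a=tcp()[0]-H; print("cur Y,X,Z",a@u,a@np.array([.99,-.139,0]),a[2])
E
```

```text
[0.5346 0.3786 0.3307] [179.3619  -0.3686  81.9957] [3.2182 2.8961 2.5112] [-12.2822  20.3391 -34.7678  73.1409  11.7241  89.2482 -53.3662]
cur Y,X,Z 0.07629144242702503 -2.0807059816218953e-05 0.19770156374045428
```

Call:
drive_tool(angular=[[0, 0, 0], [0, 0, 0], [0, 0, 0], [0, 0, 0], [0, 0, 0], [0, 0, 0]], delta_pos=[[-1.6, 0, -0.5], [-1.6, 0, -0.4], [-1.7, 0, -0.3], [-1.7, 0, -0.2], [-1.7, 0, -0.1], [-1.7, 0, 0]], gripper=[0, 0, 0, 0, 0, 0])

```text
time_s: 26.5
tool_pos: [0.5192, 0.2782, 0.3433]
tool_rot: [179.6, -0.2, 82.0]
force: [0.1, 1.2, 0.6]
grip_width: 0.0004
grasp_force: 0.6
```

```bash
python3 - <<'E'
from lid import *
s=telemetry.get_obs(); print(*[np.round(s[k],4) for k in("tool_pos","tool_rot","force","qpos")])
a=tcp()[0]-H; print("cur Y,X,Z",a@u,a@np.array([.99,-.139,0]),a[2])
E
```

```text
[0.5192 0.2782 0.3433] [ 1.795694e+02 -1.776000e-01  8.198380e+01] [0.0558 1.1631 0.6399] [ -2.5828  11.313  -33.3036  81.5239   6.352   88.5554 -43.5024]
cur Y,X,Z -0.02524821141189236 -0.001285491817226838 0.2103471527566969
```

Call:
drive_tool(angular=[[0, 0, 0], [0, 0, 0], [0, 0, 0], [0, 0, 0], [0, 0, 0], [0, 0, 0], [0, 0, 0]], delta_pos=[[-1.7, 0, 0.2], [-1.6, 0, 0.3], [-1.6, 0, 0.5], [-1.5, 0, 0.7], [-1.5, 0, 0.8], [-1.4, 0, 0.9], [-1.3, 0, 1.0]], gripper=[0, 0, 0, 0, 0, 0, 0])

```text
time_s: 27.2
tool_pos: [0.5047, 0.173, 0.2986]
tool_rot: [179.6, -0.2, 81.9]
force: [0.6, 0.0, 1.7]
grip_width: 0.0002
grasp_force: 0.3
```

```bash
python3 - <<'E'
from lid import *
s=telemetry.get_obs(); print(*[np.round(s[k],4) for k in("tool_pos","tool_rot","force","qpos")])
a=tcp()[0]-H; print("cur Y,X,Z",a@u,a@np.array([.99,-.139,0]),a[2])
c=eyes.read_camera("side"); save(c,"pics/s8.png")
print(models.search_frame(c,"lid_handle")[:1])
d,sg=.091,.167
for f in (1.4,.9,.5,.36,.2,.09): X=W(-sg*np.cos(f)+d*np.sin(f),sg*np.sin(f)+d*np.cos(f)); print(f,proj(c,X).round(0))
E
```

```text
[0.5047 0.173  0.2986] [ 1.795666e+02 -1.650000e-01  8.192780e+01] [0.6078 0.0479 1.666 ] [  6.12     3.8866 -29.2278  93.6152   1.9962  82.5397 -31.3682]
cur Y,X,Z -0.1313903033434098 -0.000998541580036181 0.16562554711675964
[{'centre': [311.0, 134.5], 'p': 0.9}]
1.4 [[312.  78.]]
0.9 [[310.  90.]]
0.5 [[309. 110.]]
0.36 [[309. 118.]]
0.2 [[308. 128.]]
0.09 [[308. 135.]]
```

Call:
drive_tool(angular=[[0, 0, 0], [0, 0, 0], [0, 0, 0], [0, 0, 0]], delta_pos=[[-1.3, 0, 1.1], [-1.2, 0, 1.2], [-0.9, 0, 1.2], [0, 0, 0.4]], gripper=[0, 0, 0, 0])

```text
time_s: 27.7
tool_pos: [0.5011, 0.1394, 0.2607]
tool_rot: [179.5, -0.1, 81.9]
force: [-6.5, -6.4, 17.5]
grip_width: 0.0005
grasp_force: 7.9
```

```bash
python3 - <<'E'
from lid import *
s=telemetry.get_obs(); print(*[np.round(s[k],4) for k in("tool_pos","tool_rot","force","qpos")])
a=tcp()[0]-H; print("cur Y,X,Z",a@u,a@np.array([.99,-.139,0]),a[2])
E
```

```text
[0.5011 0.1394 0.2607] [ 1.794975e+02 -9.860000e-02  8.186680e+01] [-6.5282 -6.4324 17.5063] [  8.3064   2.7855 -27.6252  98.901    1.4663  78.1428 -27.7142]
cur Y,X,Z -0.16510748906265985 1.855746992518898e-05 0.12771029696813363
```

Call:
drive_tool(angular=[[0, 0, 0], [0, 0, 0], [0, 0, 0]], delta_pos=[[0, 0, 0.4], [0, 0, 0.4], [0, 0, 0.3]], gripper=[0, 0, 0])

```text
time_s: 28.0
tool_pos: [0.5014, 0.1415, 0.2492]
tool_rot: [179.5, -0.2, 82.0]
force: [-0.3, 0.6, 0.1]
grip_width: 0.0006
grasp_force: 0.0
```

```bash
python3 - <<'E'
from lid import *
s=telemetry.get_obs(); print(*[np.round(s[k],4) for k in("tool_pos","tool_rot","force","wrist_torque")])
a=tcp()[0]-H; print("cur Y,X,Z",a@u,a@np.array([.99,-.139,0]),a[2])
E
```

```text
[0.5014 0.1415 0.2492] [179.48    -0.2406  81.9764] [-0.3458  0.611   0.1335] [-0.0651  0.105  -0.0388]
cur Y,X,Z -0.16299265791599865 8.746537922024065e-05 0.11617869875517436
```

Call:
drive_tool(angular=[[0, 0, 0], [0, 0, 0], [0, 0, 0]], delta_pos=[[0, 0, 0.3], [0, 0, 0.3], [0, 0, 0]], gripper=[0, 0, 0])

```text
time_s: 28.3
tool_pos: [0.5015, 0.1419, 0.2468]
tool_rot: [179.4, -0.2, 82.0]
force: [-6.9, -3.0, 20.1]
grip_width: 0.0003
grasp_force: 10.2
```

Call:
drive_tool(angular=[[0, 0, 0], [0, 0, 0], [0, 0, 0], [0, 0, 0], [0, 0, 0], [0, 0, 0], [0, 0, 0], [0, 0, 0]], delta_pos=[[0, 0, -2.5], [0, 0, -1.5], [0, 0, 0], [0, 0, 0], [0, 0, 0], [0, 0, 2.5], [0, 0, 3.0], [0, 0, 0.8]], gripper=[0, 2, 5, 5, 5, 5, 5, 5])

```text
time_s: 29.1
tool_pos: [0.4995, 0.1407, 0.2161]
tool_rot: [179.9, -0.1, 82.0]
force: [0.1, 0.2, 0.1]
grip_width: 0.0466
grasp_force: 0.0
```

```bash
python3 - <<'E'
from lid import *
s=telemetry.get_obs(); print(*[np.round(s[k],4) for k in("tool_pos","tool_rot","force","grip_width")])
a=tcp()[0]-H; print("cur Y,X,Z",a@u,a@np.array([.99,-.139,0]),a[2])
E
```

```text
[0.4995 0.1407 0.2161] [ 1.798534e+02 -1.020000e-01  8.199010e+01] [0.0514 0.1502 0.0742] 0.0466
cur Y,X,Z -0.16404772708647195 -0.0017446093313175477 0.08307011375861581
```

Call:
drive_tool(angular=[[0, 0, 0], [0, 0, 0], [0, 0, 0], [0, 0, 0], [0, 0, 0], [0, 0, 0], [0, 0, 0]], delta_pos=[[0, 0, 0], [0, 0, 0], [0, 0, 0], [0, 0, 0], [0, 0, 0], [0, 0, 0], [0, 0, 0]], gripper=[1, 1, 1, 1, 1, 1, 1], squeeze=25)

```text
time_s: 29.8
tool_pos: [0.5022, 0.1417, 0.2208]
tool_rot: [179.4, -0.3, 82.0]
force: [-0.3, 0.1, 1.9]
grip_width: 0.0131
grasp_force: 24.9
```

Call:
drive_tool(angular=[[0, 0, 0], [0, 0, 0], [0, 0, 0]], delta_pos=[[0, 0, -0.15], [0, 0, -0.15], [0, 0, 0]], gripper=[1, 1, 1])

```text
time_s: 30.1
tool_pos: [0.5023, 0.1427, 0.2228]
tool_rot: [179.4, -0.3, 82.0]
force: [3.7, 3.1, -5.7]
grip_width: 0.0132
grasp_force: 24.9
```

Call:
drive_tool(angular=[[0, 0, 0], [0, 0, 0], [0, 0, 0]], delta_pos=[[0, 0, -0.15], [0, 0, -0.1], [0, 0, 0]], gripper=[1, 1, 1])

```text
time_s: 30.4
tool_pos: [0.5023, 0.1436, 0.2248]
tool_rot: [179.4, -0.4, 82.1]
force: [6.0, 5.2, -8.9]
grip_width: 0.0133
grasp_force: 25.0
```

Call:
drive_tool(angular=[[0, 0, 0], [0, 0, 0], [0, 0, 0]], delta_pos=[[0, 0, -0.1], [0, 0, 0], [0, 0, 0]], gripper=[1, 1, 1])

```text
time_s: 30.7
tool_pos: [0.5023, 0.1437, 0.2249]
tool_rot: [179.4, -0.4, 82.1]
force: [7.6, 6.9, -12.4]
grip_width: 0.0133
grasp_force: 25.0
```

Call:
drive_tool(angular=[[0, 0, 0], [0, 0, 0], [0, 0, 0], [0, 0, 0], [0, 0, 0], [0, 0, 0], [0, 0, 0], [0, 0, 0], [0, 0, 0], [0, 0, 0], [0, 0, 0]], delta_pos=[[0, 0, 0.3], [0, 0, 0.3], [0, 0, 0], [0, 0, 0], [0, 0, 0], [0, 0, 0], [0, 0, 0], [0, 0, -2], [0, 0, -4], [0, 0, -4], [0, 0, 0]], gripper=[1, 1, 5, 5, 5, 5, 5, 5, 5, 5, 5])

```text
time_s: 31.8
tool_pos: [0.5032, 0.1423, 0.3267]
tool_rot: [178.9, -0.4, 82.0]
force: [-0.1, -0.1, 0.1]
grip_width: 0.0496
grasp_force: 0.0
```

```bash
python3 - <<'E'
from lid import *
s=telemetry.get_obs(); print(*[np.round(s[k],4) for k in("tool_pos","force","grip_width")])
c=eyes.read_camera("side"); save(c,"pics/s9.png"); print(models.search_frame(c,"lid_handle")[:1])
d,sg=.091,.167
for f in (.2,.09,0): X=W(-sg*np.cos(f)+d*np.sin(f),sg*np.sin(f)+d*np.cos(f)); print(f,proj(c,X).round(1))
E
```

```text
[0.5032 0.1423 0.3267] [-0.0563 -0.0917  0.148 ] 0.0496
[{'centre': [309.1, 143.9], 'p': 0.59}]
0.2 [[308.4 127.9]]
0.09 [[308.4 134.8]]
0 [[308.4 140.4]]
```

```bash
python3 -c "
from cell import env
print(env.sign_off())"
```

```text
the job is handed in; nothing more can be done
None
```

I set the cutter up for grating and handed the job in at about 32 s; no result came back. Ejector plate and grating disc both bottomed at the expected heights, and the lid snapped past its catch and held a 12 N upward tug without lifting further.

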